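# Lock the filter cartridge into the bench fume extractor

## Robot

A 7-joint arm with a two-finger parallel gripper is mounted at the origin on the work surface. World frame = base frame: x ahead of the robot, y to its left, z up, the work surface at z = 0. Lengths are in m, angles in rad, forces in N, time in s.
With the tool pointing down it reaches from about 0.4 to 0.85 m from the base axis. Payload 10.4 kg.
Tool frame: the origin (TCP) lies at the very end of the fingers, on their centre line; the grasp point (between the pads) lies 19 mm behind it; y points along the fingers, x is the direction in which the jaws open and shut, and the axes are right-handed (so a half turn about y gives the same grasp; the last joint's range is limited). The gripper opens to 87 mm and grips with 3 to 60 N. Pads are 19 mm wide; open, the fingers measure 117 mm over their backs; the gripper's body (75 mm by 190 mm) begins 51 mm behind the grasp point.
Start: joints at [1.266, 0.332, -0.065, 1.46, 0.022, 1.35, -0.088], TCP at [0.174, -0.6, 0.198] pointing down, gripper open.
Joint ranges: [-2.6, 2.6], [-0.5, 2.12], [-1.47, 1.34], [0.16, 2.42], [-1.27, 4.41], [0.06, 2.06], [-2.6, 2.6]. Speed limits (rad/s): [2.22, 2.22, 2.79, 2.79, 3.14, 3.14, 3.14].

## Interface

Orientations are given as a unit quaternion [x, y, z, w].
In Python, from bench import readout, vision, r gives the robot as it stands.
- The arm moves only by the tool arm_command, never from a script. Its argument "targets" is a list that holds one entry, the list of rows, each a list of 6 numbers: the shift along the tool's x, y, z in m, then the turn, a rotation vector about the tool's x, y, z in degrees. A call has 1 to 12 rows; each row shifts and turns the commanded pose from where the row before left it, along the tool's axes as they then stand; what a row does not reach is not made up. A row lasts 1/12 s, in which the tool goes at most 41.7 mm and 7.16 degrees, less where a joint would pass 70% of its speed; a pose out of reach is approached as far as the arm can. A call is refused whole if a number of a shift passes 0.0417 or a number of a turn 7.16, either way. A call with a gripper value outside its range is refused whole. "hand" is the opening, from 0 (shut) to 1 (fully open), set as the call begins (left out, the last holds). The fingers move at their own pace and stop on an object; "grip_force" is the grip in N (left out, the last holds). Time passes only in rows, so rows that do not move let the fingers close. It gives the time, the measured TCP pose, the force and the opening at its end, in the units of the state.
- readout.read_state(): the state, without advancing time (a new reading comes with each control period).
- vision.camera(name): name is "side" or "top"; returns a dict with "pixels" (480x640x3 uint8, blue, green, red), "fovy" (degrees; the focal length in pixels is half the picture's height over the tangent of half this angle, whatever the lens; pixels are square), "cx", "cy" (the principal point, pixels), "R" (3x3) and "t" (3): a world point X has camera coordinates R X + t. Camera axes: x right, y down, z forward; pixel columns grow to the right and rows downward; lengths in m; the calibration is good to about 2 mm. A picture is of the moment at which its call begins. There is no depth.
- r.close_job(): hands the job in, once; it reports no verdict.
The state is a dict: "time": time; "joint_positions": joint angles; "joint_vel": joint speeds; "joint_torque": joint torques, N m; "ee_pos": TCP position; "eef_rot": TCP orientation; "ft_force": force on the tool from outside, world axes, zero at the start; "torque": the same for the moment, N m; "width": finger opening in m.
Only numpy, scipy, OpenCV 4.12 (cv2) and the standard library are available. Lean on these libraries where they do the work, as an engineer would, in place of code of your own. Each camera call takes 0.05 s, during which the arm holds its last target.

## Task

Fit the white filter cartridge that has two side lugs into the round port on top of the fume extractor: set its lugs into the two slots, push it down against the spring, turn it a quarter clockwise (seen from above) and let go, so that it clicks up home and stays locked. The look-alike cover without lugs stays where it stands.

Things in the scene. Friction and masses are not known exactly. Their poses are not given: they have to be found in the camera images.
- cartridge: Loose white filter cartridge, 0.15 kg, 66 mm tall, upright. Origin: centre of underside, z up. Stem 32 mm dia, z 0-27; flange 56 mm dia, z 27-33; grip bar on top, z 33-66, 46 mm long in x, 12 mm thick in y. Two lugs on the stem along +x and -x, below the bar's ends: 12 mm wide, z 4-12, reaching 38 mm from the axis, so 10 mm of each shows beyond the flange from above. A half turn gives the same shape.
- cover: Look-alike to be left alone: loose white cover with the same stem, flange and grip bar as the cartridge but no lugs. Origin: centre of its underside. It stands to the left or the right of the cartridge.
- extractor: Fume extractor, fixed: grey housing 150 x 190 x 62 mm; amid its top a round port 108 mm wide, rim 100 mm above the bench. Origin: on the port's axis at bench height, z up; x runs along both slots (45 deg to the housing's sides). Opening: slot 34 mm wide, reaching 46 mm from the axis each way along x; middle widened to 48 mm in y. With its x along this x the cartridge enters with 8 mm and 15 deg of play.
- port (a point): Centre of the port's rim, 100 mm above the bench. Cartridge underside, mm below the rim: 10 resting on the spring plunger (3 N, then 0.6 N/mm); over 22 to turn; 27 flange meets rim, no deeper (about 13 N). It turns only clockwise from above: under a ridge, then past 73 deg into pockets, stop near 107; 80-95 is right. Let go, it springs up to 18 below the rim, its x along the extractor's y: locked.
Mind the look-alikes: they are no part of the job. Leave any purple or yellow look-alike of the cartridge alone.

How it is judged:
By the outcome, as a careful person would: the job done as asked, in the order asked, and still so for the second after the job is handed in, with the robot touching nothing.
It also fails if it takes over 45 s, if anything falls off the work surface, if the arm or the gripper's body presses on something with over 40 N, if the wrist force passes 120 N, or if a joint passes its speed limit or range.

## Working session

There is one attempt and no reset: what is moved stays moved. The work goes in short steps, Python scripts to look and compute and a tool call to move; the robot and the scene stay as the last step left them, time stands still between calls to the robot, and variables do not carry over. Pictures are saved under pics/ and viewed, and the job is handed in when it is done.

Besides the shell and the picture viewer there is one more tool, called after "Request:" as name(argument=value, ...), one argument or row to a line, values as JSON. arm_command: Moves the arm, as the interface text tells. Its arguments: {"type":"object","properties":{"targets":{"type":"array","items":{"type":"array","items":{"type":"array","items":{"type":"number"}}}},"hand":{"type":"number"},"grip_force":{"type":"number"}},"required":["targets"]}

```bash
ls; mkdir -p pics; python3 - <<'E'
from bench import readout, vision
import cv2
s=readout.read_state(); print(s)
for n in("top","side"):
    c=vision.camera(n); cv2.imwrite(f"pics/{n}0.png",c["pixels"]); print(n,c["fovy"],c["cx"],c["cy"],c["R"],c["t"],[k for k in c])
E
```

```text
pics
{'time': 0.0, 'joint_positions': array([ 1.2663961 ,  0.33288595, -0.06470906,  1.46097789,  0.02160725,
        1.34989829, -0.08848232]), 'joint_vel': array([-0.0001229 , -0.00186131, -0.0016394 , -0.00079714, -0.00092622,
        0.0008134 , -0.00237932]), 'joint_torque': array([ 9.29881111e-06, -6.23253679e+01,  2.46242451e-02, -3.89898491e+01,
       -6.12919056e-02,  3.97297984e-02,  1.58205298e-04]), 'ee_pos': array([ 0.17367506, -0.59992587,  0.19742774]), 'eef_rot': array([-0.56498074,  0.42524527, -0.42438209,  0.56556437]), 'ft_force': array([-0.47031842,  0.0298875 , -0.70584871]), 'torque': array([-0.0257176 ,  0.0052316 ,  0.05281353]), 'width': 0.08717511846492779}
top 56.40796716199697 316.2024718512054 245.63042340746003 [[-0.00802488 -0.99979751 -0.01845351]
 [-0.9809237   0.01145512 -0.19405533]
 [ 0.19422743  0.01654422 -0.980817  ]] [0.07561745 0.56103069 0.74025477] ['pixels', 'fovy', 'cx', 'cy', 'R', 't']
side 47.93052392067971 322.7982135219511 237.77010537870044 [[-0.93938718 -0.3420733  -0.02318578]
 [-0.16992467  0.52324117 -0.83507142]
 [ 0.29778739 -0.78051556 -0.54965274]] [0.53896286 0.14253789 0.72003066] ['pixels', 'fovy', 'cx', 'cy', 'R', 't']
```

View pics/top0.png

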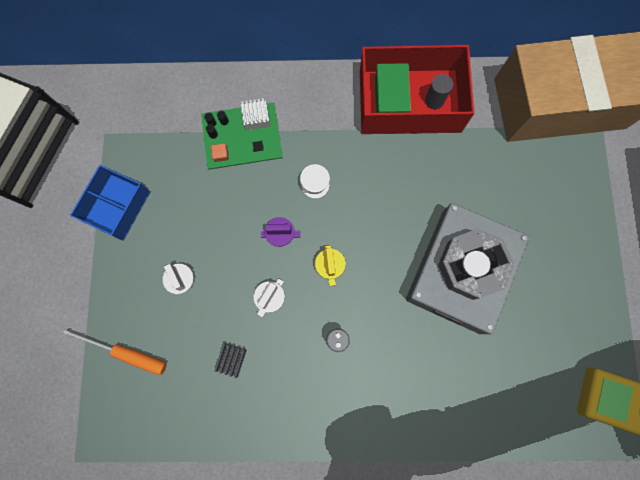

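View pics/side0.png

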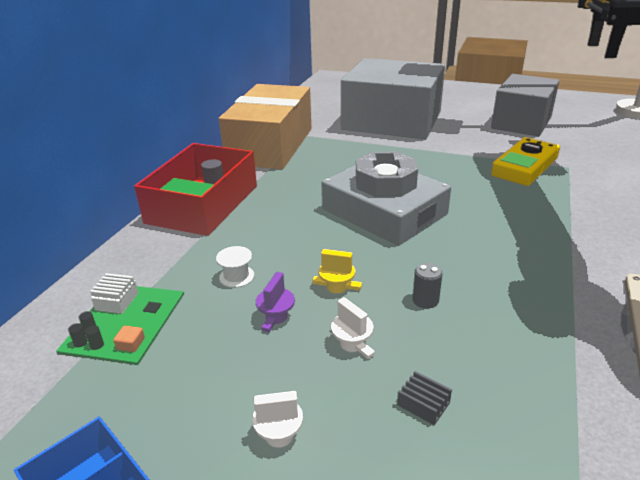

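Top view: the lugged white cartridge is near (269,297), the lugless cover near (178,278), and the extractor port near (477,263). I'll zoom in on these.

```bash
python3 - <<'E'
import cv2,numpy as np
t=cv2.imread("pics/top0.png");s=cv2.imread("pics/side0.png")
def z(im,x,y,w,k): return cv2.resize(im[y:y+w,x:x+w],None,fx=k,fy=k,interpolation=cv2.INTER_CUBIC)
a=z(t,229,257,80,5);b=z(t,400,195,140,400/140);c=z(s,310,280,90,400/90)
cv2.imwrite("pics/z0.png",np.hstack([a,cv2.resize(b,(400,400))]))
d=z(s,310,130,150,400/150)
cv2.imwrite("pics/z1.png",np.hstack([cv2.resize(c,(400,400)),cv2.resize(d,(400,400))]))
E
```

```text
(no output)
```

View pics/z0.png

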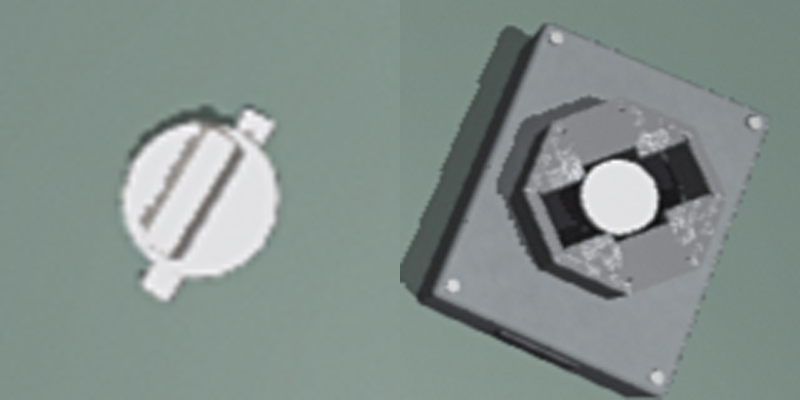

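View pics/z1.png

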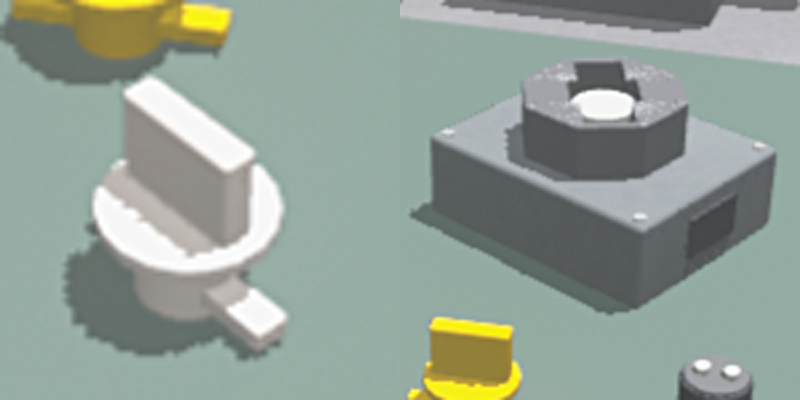

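```bash
cat > h.py <<'E'
import numpy as np,cv2
from bench import readout,vision
def cam(n):
    c=vision.camera(n); c["f"]=240/np.tan(np.radians(c["fovy"])/2); return c
def proj(c,X):
    p=np.atleast_2d(X)@np.array(c["R"]).T+c["t"]; return p[:,:2]/p[:,2:]*c["f"]+[c["cx"],c["cy"]]
def back(c,u,z):
    R=np.array(c["R"]);d=R.T@np.array([(u[0]-c["cx"])/c["f"],(u[1]-c["cy"])/c["f"],1]);o=-R.T@c["t"]
    return o+d*(z-o[2])/d[2]
def pose(P,x,y,a):
    P=np.atleast_2d(P);c,s=np.cos(a),np.sin(a)
    return np.c_[c*P[:,0]-s*P[:,1]+x,s*P[:,0]+c*P[:,1]+y,P[:,2]]
def circ(r,z): t=np.linspace(0,2*np.pi,40); return np.c_[r*np.cos(t),r*np.sin(t),0*t+z]
def rect(a,b,z): return np.array([[a,b,z],[-a,b,z],[-a,-b,z],[a,-b,z],[a,b,z]])
def overlay(c,curves,path,x,y,w):
    k=400/w; im=cv2.resize(c["pixels"][y:y+w,x:x+w],(400,400),interpolation=cv2.INTER_CUBIC)
    for C in curves:
        q=((proj(c,C)-[x,y]+.5)*k).astype(int); cv2.polylines(im,[q.reshape(-1,1,2)],False,(0,0,255),1)
    return im
E
python3 - <<'E'
from h import *
T=cam("top");S=cam("side")
a=back(T,(281.2,279.8),.012);b=back(T,(259.8,316),.012);f=back(T,(269,296.8),.033)
print("lugs",a,b,np.linalg.norm(a-b),(a+b)/2,"fl",f,np.degrees(np.arctan2(*(a-b)[1::-1])))
e=back(T,(504.6,252.7),.1);g=back(T,(452.9,272.3),.1);p=back(T,(476.7,264),.09)
print("slot",e,g,np.linalg.norm(e-g),(e+g)/2,"pl",p,np.degrees(np.arctan2(*(e-g)[1::-1])))
m=((a+b)/2+f)/2; ang=np.arctan2(*(a-b)[1::-1])
C=[pose(circ(.028,.033),m[0],m[1],ang),pose(rect(.023,.006,.066),m[0],m[1],ang),pose(rect(.038,.006,.012),m[0],m[1],ang)]
m2=((e+g)/2+p)/2; an2=np.arctan2(*(e-g)[1::-1])
D=[pose(rect(.046,.017,.1),m2[0],m2[1],an2),pose(circ(.054,.1),m2[0],m2[1],an2)]+[pose(rect(h[0],h[1],.062),m2[0],m2[1],an2+np.pi/4) for h in((.095,.075),(.075,.095))]
print(m,np.degrees(ang),m2,np.degrees(an2))
cv2.imwrite("pics/o0.png",np.hstack([overlay(T,C,0,229,257,80),overlay(T,D,0,400,195,140)]))
cv2.imwrite("pics/o1.png",np.hstack([overlay(S,C,0,310,280,90),overlay(S,D,0,310,130,150)]))
E
```

```text
lugs [0.5066199  0.13620799 0.012     ] [0.44064976 0.17485925 0.012     ] 0.07645900284818385 [0.47363483 0.15553362 0.012     ] fl [0.47369471 0.15587925 0.033     ] -30.365622251252255
slot [ 0.53736075 -0.24317408  0.1       ] [ 0.50551808 -0.15567446  0.1       ] 0.0931135865156208 [ 0.52143941 -0.19942427  0.1       ] pl [ 0.52043646 -0.19915365  0.09      ] -70.00265170948744
[0.47366477 0.15570644 0.0225    ] -30.365622251252255 [ 0.52093793 -0.19928896  0.095     ] -70.00265170948744
```

View pics/o0.png

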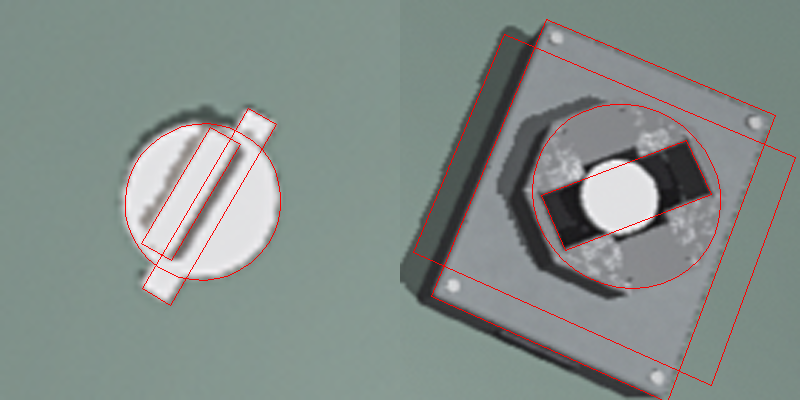

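View pics/o1.png

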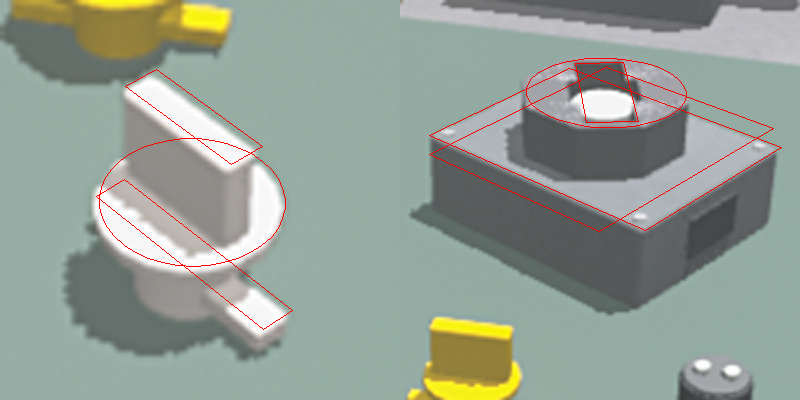

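```bash
cat >> h.py <<'E'
from scipy.spatial.transform import Rotation as Ro
def rep(tgt=None,ang=None):
    s=readout.read_state();R=Ro.from_quat(s["eef_rot"]);M=R.as_matrix()
    print("t",round(s["time"],2),"pos",s["ee_pos"].round(4),"jawang",np.degrees(np.arctan2(M[1,0],M[0,0])).round(2),"ydir",M[:,1].round(4),"w",round(s["width"],4),"F",np.round(s["ft_force"],1))
    print("q",s["joint_positions"].round(2))
    if tgt is not None:
        print("shift in tool axes mm",(M.T@(np.array(tgt)-s["ee_pos"])*1000).round(1))
    if ang is not None: 
        J=np.degrees(np.arctan2(M[1,0],M[0,0])); print("turn about tool y deg",-((ang-J+90)%180-90))
    return s
E
python3 -c "
from h import *
rep([.4742,.156,.12],59.6)"
```

```text
t 0.2 pos [ 0.1737 -0.6001  0.1978] jawang -73.85 ydir [-3.e-04  8.e-04 -1.e+00] w 0.0869 F [-0.   0.3 -0.9]
q [ 1.27  0.33 -0.06  1.46  0.02  1.35 -0.09]
shift in tool axes mm [-642.7   78.3  498.9]
turn about tool y deg 46.545890952601155
```

Request:
arm_command(
  targets=[
    [[-0.022,0,0.034,0,0,0],[-0.022,0,0.034,0,0,0],[-0.022,0,0.034,0,0,0],[-0.022,0,0.034,0,0,0],[-0.022,0,0.034,0,0,0],[-0.022,0,0.034,0,0,0],[-0.022,0,0.034,0,0,0],[-0.022,0,0.034,0,0,0],[-0.022,0,0.034,0,0,0],[-0.022,0,0.034,0,0,0],[-0.022,0,0.034,0,0,0],[-0.022,0,0.034,0,0,0]],
  ],
  hand=1,
)

```text
time: 1.2
ee_pos: [0.4932, -0.2316, 0.1984]
eef_rot: [0.565, -0.425, 0.425, -0.565]
ft_force: [1.0, -1.0, -1.1]
width: 0.0872
```

```bash
python3 -c "
from h import *
rep([.4742,.156,.13],59.6)"
```

```text
t 1.2 pos [ 0.4932 -0.2316  0.1984] jawang -73.87 ydir [ 2.e-04 -3.e-04 -1.e+00] w 0.0872 F [ 1.  -1.  -1.1]
q [ 0.72  0.18 -0.41  1.66  0.08  1.32 -0.99]
shift in tool axes mm [-377.7   68.3   89.5]
turn about tool y deg 46.532549810847684
```

Request:
arm_command(
  targets=[
    [[-0.031,0.002,0.007,0,0,0],[-0.031,0.002,0.007,0,0,0],[-0.031,0.002,0.007,0,0,0],[-0.031,0.002,0.007,0,0,0],[-0.031,0.002,0.007,0,0,0],[-0.031,0.002,0.007,0,0,0],[-0.031,0.002,0.007,0,0,0],[-0.031,0.002,0.007,0,0,0],[-0.031,0.002,0.007,0,0,0],[-0.031,0.002,0.007,0,0,0],[-0.031,0.002,0.007,0,0,0],[-0.031,0.002,0.007,0,0,0]],
  ],
)

```text
time: 2.2
ee_pos: [0.4692, 0.1487, 0.1743]
eef_rot: [-0.565, 0.425, -0.425, 0.565]
ft_force: [-0.0, -0.2, 0.8]
width: 0.0868
```

Request:
arm_command(
  targets=[
    [[0,0,0,0,-7,0],[0,0,0,0,-7,0],[0,0,0,0,-7,0],[0,0,0,0,-7,0],[0,0,0,0,-7,0],[0,0,0,0,-7,0],[0,0,0,0,-7,0],[0,0,0,0,-7,0],[0,0,0,0,-7,0],[0,0,0,0,-7,0],[0,0,0,0,-7,0],[0,0,0,0,-7,0]],
  ],
)

```text
time: 3.2
ee_pos: [0.4694, 0.1473, 0.1741]
eef_rot: [0.704, 0.065, -0.065, -0.704]
ft_force: [-0.2, -0.4, -0.5]
width: 0.0869
```

```bash
python3 -c "
from h import *
rep([.4742,.156,.13],59.6)"
```

```text
t 3.2 pos [0.4694 0.1473 0.1741] jawang 10.49 ydir [-1.e-04 -3.e-04 -1.e+00] w 0.0869 F [-0.2 -0.4 -0.5]
q [ 0.41  0.13 -0.85  1.8   0.1   1.26 -0.29]
shift in tool axes mm [ 6.3 44.1  7.7]
turn about tool y deg -49.106577178860505
```

Request:
arm_command(
  targets=[
    [[0.0063,0,0.0077,0,0,0],[0,0,0,0,-7,0],[0,0,0,0,-7,0],[0,0,0,0,-7,0],[0,0,0,0,-7,0],[0,0,0,0,-7,0],[0,0,0,0,-7,0],[0,0.02,0,0,-7,0],[0,0.025,0,0,0,0],[0,0,0,0,0,0]],
  ],
)

```text
time: 4.03
ee_pos: [0.4722, 0.1549, 0.1256]
eef_rot: [-0.614, -0.347, 0.351, 0.616]
ft_force: [-0.6, -0.2, -0.6]
width: 0.0869
```

```bash
python3 - <<'E'
from h import *
rep([.4742,.156,.038],59.6)
T=cam("top");S=cam("side")
cv2.imwrite("pics/g0.png",np.hstack([overlay(T,[],0,209,237,120),overlay(S,[],0,270,220,160)]))
E
```

```text
t 4.03 pos [0.4722 0.1549 0.1256] jawang 59.14 ydir [-0.0052 -0.0012 -1.    ] w 0.0869 F [-0.6 -0.2 -0.6]
q [ 0.44  0.22 -0.93  1.84  0.19  1.18  0.48]
shift in tool axes mm [ 2.3 87.6 -1.5]
turn about tool y deg -0.4617588611955057
```

View pics/g0.png

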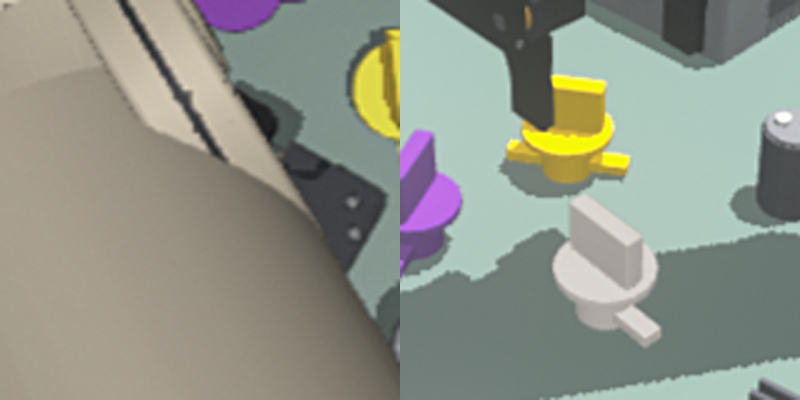

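Request:
arm_command(
  targets=[
    [[0.001,0.02,-0.001,0,-0.4,0],[0,0.025,0,0,0,0],[0,0.023,0,0,0,0],[0,0.012,0,0,0,0],[0,0.006,0,0,0,0],[0,0,0,0,0,0],[0,0,0,0,0,0]],
  ],
)

```text
time: 4.72
ee_pos: [0.4765, 0.1568, 0.0444]
eef_rot: [0.614, 0.352, -0.351, -0.614]
ft_force: [-0.9, 0.1, -0.5]
width: 0.0868
```

```bash
python3 - <<'E'
from h import *
rep([.4742,.156,.038],59.6)
S=cam("side")
cv2.imwrite("pics/g1.png",overlay(S,[],0,250,220,200))
E
```

```text
t 4.72 pos [0.4765 0.1568 0.0444] jawang 59.54 ydir [ 1.2e-03  3.0e-04 -1.0e+00] w 0.0868 F [-0.9  0.1 -0.5]
q [ 0.38  0.34 -0.89  1.92  0.31  1.02  0.39]
shift in tool axes mm [-1.9  6.4  1.6]
turn about tool y deg -0.05726033266250852
```

View pics/g1.png

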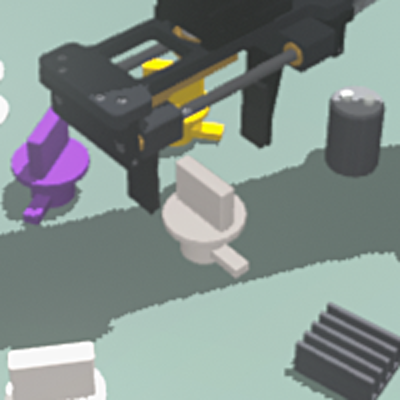

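```bash
python3 - <<'E'
from h import *
S=cam("side");s=readout.read_state();p=s["ee_pos"];M=Ro.from_quat(s["eef_rot"]).as_matrix()
x,z=M[:,0],M[:,2]
C=[]
for sg in(1,-1):
    for o in (.0435,.0585): C.append(np.array([p+sg*o*x+.0095*z,p+sg*o*x-.0095*z]))
C.append(np.array([p-.003*x,p+.003*x]))
for n in((.4742,.156),):
    a=np.radians(-30.4);C+=[pose(circ(.028,.033),*n,a),pose(rect(.023,.006,.066),*n,a),pose(rect(.038,.006,.012),*n,a)]
im=overlay(S,C,0,270,240,160)
cv2.imwrite("pics/g2.png",cv2.resize(im,(600,600)))
E
```

```text
(no output)
```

View pics/g2.png

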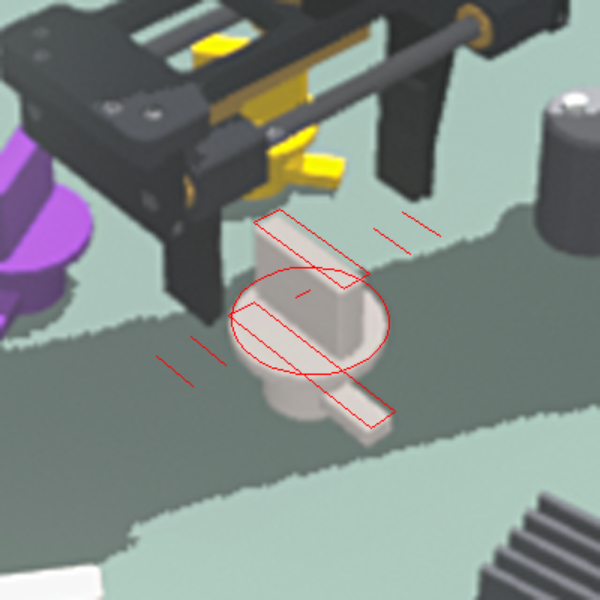

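```bash
python3 - <<'E'
from h import *
S=cam("top");s=rep();p=s["ee_pos"];M=Ro.from_quat(s["eef_rot"]).as_matrix()
x,y,z=M.T
C=[]
for sg in(1,-1):
  for up in (0,.02):
    q=p-up*y
    C.append(np.array([q+sg*a*x+b*z for a,b in((.0435,.0095),(.0435,-.0095),(.0585,-.0095),(.0585,.0095),(.0435,.0095))]))
# body rectangle
q=p-.07*y
C.append(np.array([q+a*x+b*z for a,b in((.095,.0375),(-.095,.0375),(-.095,-.0375),(.095,-.0375),(.095,.0375))]))
im=overlay(S,C,0,189,207,200)
cv2.imwrite("pics/g3.png",cv2.resize(im,(600,600)))
E
```

```text
t 4.87 pos [0.4767 0.1567 0.0445] jawang 59.53 ydir [ 2.e-03  2.e-04 -1.e+00] w 0.0872 F [-0.1  0.3  0.1]
q [ 0.38  0.34 -0.89  1.92  0.31  1.02  0.39]
```

View pics/g3.png

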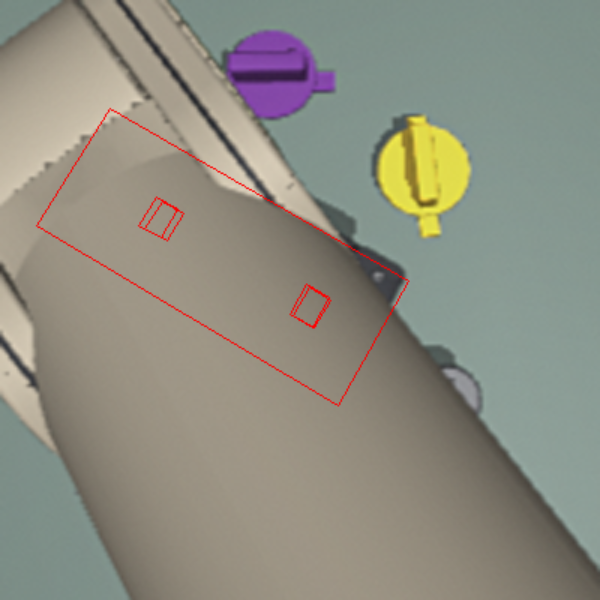

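```bash
python3 - <<'E'
from h import *
S=cam("side")
S0=dict(S);S0["pixels"]=cv2.imread("pics/side0.png")
p=np.array([.1737,-.6,.1977]);a=np.radians(-73.85);x=np.array([np.cos(a),np.sin(a),0]);z=np.array([-np.sin(a),np.cos(a),0])
C=[]
for sg in(1,-1):
    for up in(0,.02):
        C.append(np.array([p+[0,0,up]+sg*o*x+b*z for o,b in((.0435,.0095),(.0435,-.0095),(.0525,-.0095),(.0525,.0095),(.0435,.0095))]))
im=overlay(S0,C,0,540,0,100)
s=readout.read_state();p=s["ee_pos"];x,y,z=Ro.from_quat(s["eef_rot"]).as_matrix().T
C=[]
for sg in(1,-1):
    for up in(0,.02):
        C.append(np.array([p+[0,0,up]+sg*o*x+b*z for o,b in((.0435,.0095),(.0435,-.0095),(.0525,-.0095),(.0525,.0095),(.0435,.0095))]))
im2=overlay(S,C,0,270,240,120)
cv2.imwrite("pics/g4.png",np.hstack([im,im2]))
E
```

```text
(no output)
```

View pics/g4.png

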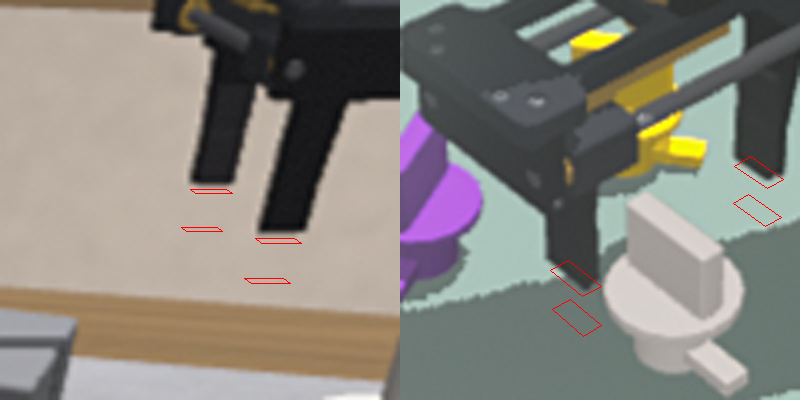

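Fingertips in both side pictures sit about 21 mm above the reported TCP. I'll go lower with the jaws open, then close gently. A width of 12 mm means they're on the bar, and 56 mm means they're on the flange, which settles which height is right.

Request:
arm_command(
  targets=[
    [[-0.002,0.009,0.0017,0,0,0],[0,0.009,0,0,0,0],[0,0.009,0,0,0,0],[0,0,0,0,0,0],[0,0,0,0,0,0],[0,0,0,0,0,0]],
  ],
)

```text
time: 5.42
ee_pos: [0.4733, 0.1557, 0.0162]
eef_rot: [-0.614, -0.351, 0.351, 0.614]
ft_force: [-0.2, 0.3, 0.5]
width: 0.0873
```

```bash
python3 - <<'E'
from h import *
rep([.4742,.156,.017],59.6)
S=cam("side")
cv2.imwrite("pics/g5.png",overlay(S,[],0,270,240,120))
E
```

```text
t 5.42 pos [0.4733 0.1557 0.0162] jawang 59.56 ydir [-3.e-04  2.e-04 -1.e+00] w 0.0873 F [-0.2  0.3  0.5]
q [ 0.36  0.38 -0.87  1.95  0.35  0.97  0.36]
shift in tool axes mm [ 0.7 -0.8 -0.7]
turn about tool y deg -0.043078352841718015
```

View pics/g5.png

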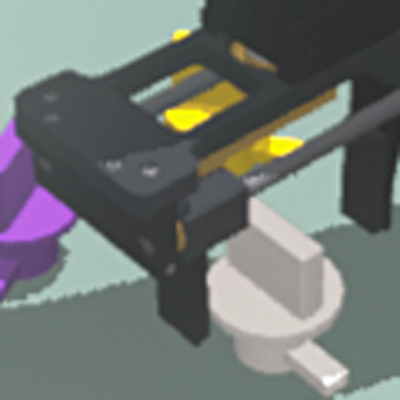

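Request:
arm_command(
  targets=[
    [[0.0007,0,-0.0007,0,0,0],[0,0,0,0,0,0],[0,0,0,0,0,0],[0,0,0,0,0,0],[0,0,0,0,0,0],[0,0,0,0,0,0]],
  ],
  hand=0.5,
  grip_force=3,
)

```text
time: 5.97
ee_pos: [0.4743, 0.1558, 0.0163]
eef_rot: [0.614, 0.351, -0.351, -0.614]
ft_force: [0.4, -0.6, 0.2]
width: 0.0552
```

```bash
python3 - <<'E'
from h import *
rep([.4742,.156,.017],59.6)
S=cam("side")
cv2.imwrite("pics/g6.png",overlay(S,[],0,270,240,120))
E
```

```text
t 5.97 pos [0.4743 0.1558 0.0163] jawang 59.55 ydir [ 1.e-04 -1.e-04 -1.e+00] w 0.0552 F [ 0.4 -0.6  0.2]
q [ 0.36  0.38 -0.87  1.95  0.35  0.97  0.36]
shift in tool axes mm [ 0.2 -0.7  0.2]
turn about tool y deg -0.05394922796602941
```

View pics/g6.png

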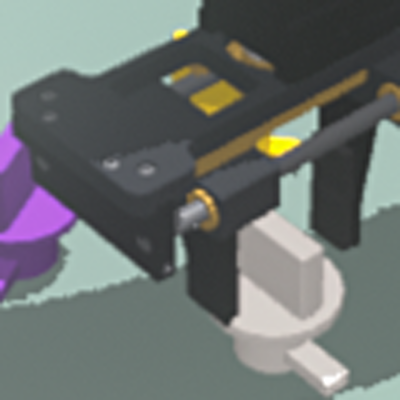

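Request:
arm_command(
  targets=[
    [[0,0,0,0,0,0],[0,0,0,0,0,0],[0,0,0,0,0,0]],
  ],
)

```text
time: 6.27
ee_pos: [0.4743, 0.1558, 0.0162]
eef_rot: [0.614, 0.351, -0.351, -0.614]
ft_force: [-1.1, -0.5, -0.3]
width: 0.0444
```

The jaws passed 56 mm without stopping, so the tips really are above the flange, as the pictures show. I'll close on the bar now.

Request:
arm_command(
  targets=[
    [[0,0,0,0,0,0],[0,0,0,0,0,0],[0,0,0,0,0,0],[0,0,0,0,0,0],[0,0,0,0,0,0],[0,0,0,0,0,0],[0,0,0,0,0,0],[0,0,0,0,0,0]],
  ],
  hand=0,
  grip_force=10,
)

```text
time: 6.93
ee_pos: [0.4741, 0.1557, 0.0161]
eef_rot: [0.614, 0.351, -0.351, -0.614]
ft_force: [-0.6, 0.2, -1.5]
width: 0.012
```

Request:
arm_command(
  targets=[
    [[0,0,0,0,0,0],[0,0,0,0,0,0],[0,0,0,0,0,0]],
  ],
  grip_force=35,
)

```text
time: 7.18
ee_pos: [0.4742, 0.1558, 0.0162]
eef_rot: [-0.614, -0.351, 0.351, 0.614]
ft_force: [0.9, 0.1, -2.2]
width: 0.0118
```

```bash
python3 - <<'E'
from h import *
rep([.4742,.156,.017],59.6)
S=cam("side")
cv2.imwrite("pics/g7.png",overlay(S,[],0,270,240,120))
E
```

```text
t 7.18 pos [0.4742 0.1558 0.0162] jawang 59.54 ydir [-1.e-04 -1.e-04 -1.e+00] w 0.0118 F [ 0.9  0.1 -2.2]
q [ 0.36  0.38 -0.87  1.95  0.35  0.97  0.36]
shift in tool axes mm [ 0.2 -0.8  0.1]
turn about tool y deg -0.05640258810504406
```

View pics/g7.png

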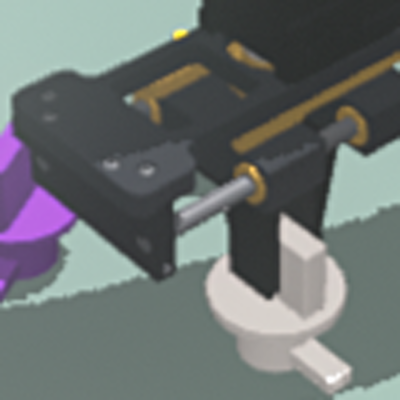

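Request:
arm_command(
  targets=[
    [[0,-0.005,0,0,0,0],[0,-0.015,0,0,0,0],[0,-0.025,0,0,0,0],[0,-0.03,0,0,0,0],[0,-0.03,0,0,0,0],[0,-0.025,0,0,0,0],[0,-0.01,0,0,0,0],[0,0,0,0,0,0]],
  ],
)

```text
time: 7.9
ee_pos: [0.4755, 0.1563, 0.1585]
eef_rot: [0.614, 0.352, -0.35, -0.613]
ft_force: [0.6, 0.2, -1.3]
width: 0.0118
```

Request:
arm_command(
  targets=[
    [[-0.012,0,-0.009,0,0,0],[-0.025,0,-0.02,0,0,0],[-0.025,0,-0.02,0,0,0],[-0.025,0,-0.02,0,0,0],[-0.025,0,-0.02,0,0,0],[-0.025,0,-0.02,0,0,0],[-0.025,0,-0.02,0,0,0],[-0.025,0,-0.02,0,0,0],[-0.025,0,-0.02,0,0,0],[-0.025,0,-0.02,0,0,0],[-0.025,0,-0.018,0,0,0],[-0.02,0,-0.014,0,0,0]],
  ],
)

```text
time: 8.9
ee_pos: [0.5207, -0.202, 0.1539]
eef_rot: [-0.613, -0.35, 0.351, 0.615]
ft_force: [-0.1, -0.1, -0.6]
width: 0.0115
```

Request:
arm_command(
  targets=[
    [[0,0,0,0,6.6,0],[0,0,0,0,6.6,0],[0,0,0,0,6.6,0],[0,0,0,0,6.6,0],[0,0,0,0,6.6,0],[0,0,0,0,6.6,0],[0,0,0,0,0,0],[0,0,0,0,0,0]],
  ],
)

```text
time: 9.57
ee_pos: [0.5211, -0.1991, 0.1547]
eef_rot: [-0.696, -0.123, 0.124, 0.697]
ft_force: [0.5, -1.2, -1.0]
width: 0.0117
```

```bash
python3 - <<'E'
from h import *
s=rep([.5214,-.199,.126],20)
S=cam("side");T=cam("top")
p=s["ee_pos"];x,y,z=Ro.from_quat(s["eef_rot"]).as_matrix().T
a=np.arctan2(x[1],x[0])-np.pi/2
o=[0,0,p[2]-.0162]
C=[pose(circ(.028,.033),p[0],p[1],a)+o,pose(rect(.023,.006,.066),p[0],p[1],a)+o,pose(rect(.038,.006,.012),p[0],p[1],a)+o]
D=[pose(rect(.046,.017,.1),.5214,-.199,np.radians(-70))]
cv2.imwrite("pics/p0.png",np.hstack([overlay(T,C+D,0,400,180,160),overlay(S,C+D,0,310,100,150)]))
E
```

```text
t 9.57 pos [ 0.5211 -0.1991  0.1547] jawang 20.17 ydir [-2.1e-03  6.0e-04 -1.0e+00] w 0.0117 F [ 0.5 -1.2 -1. ]
q [ 0.8   0.27 -0.6   1.67  0.16  1.25  0.51]
shift in tool axes mm [ 0.3 28.7 -0.1]
turn about tool y deg 0.16683187221168794
```

View pics/p0.png

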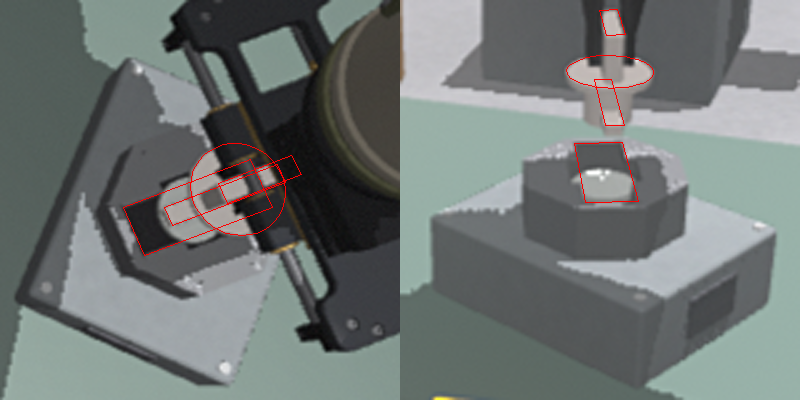

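The side view shows the cartridge upright in the hand, matching the predicted overlay over the slot outline. I'll lower it.

Request:
arm_command(
  targets=[
    [[0,0.01,0,0,0,0],[0,0.015,0,0,0,0],[0,0.012,0,0,0,0],[0,0.006,0,0,0,0],[0,0.002,0,0,0,0],[0,0,0,0,0,0],[0,0,0,0,0,0]],
  ],
)

```text
time: 10.25
ee_pos: [0.5221, -0.1993, 0.1116]
eef_rot: [0.696, 0.123, -0.122, -0.696]
ft_force: [0.0, -0.1, -1.2]
width: 0.0121
```

```bash
python3 - <<'E'
from h import *
s=rep([.5214,-.199,.090],20)
S=cam("side");T=cam("top")
cv2.imwrite("pics/p1.png",np.hstack([overlay(T,[],0,400,180,160),overlay(S,[],0,310,100,150)]))
E
```

```text
t 10.25 pos [ 0.5221 -0.1993  0.1116] jawang 19.96 ydir [ 5.e-04 -1.e-04 -1.e+00] w 0.0121 F [ 0.  -0.1 -1.2]
q [ 0.79  0.31 -0.6   1.72  0.19  1.16  0.49]
shift in tool axes mm [-0.5 21.6  0.6]
turn about tool y deg -0.037222205709184664
```

View pics/p1.png

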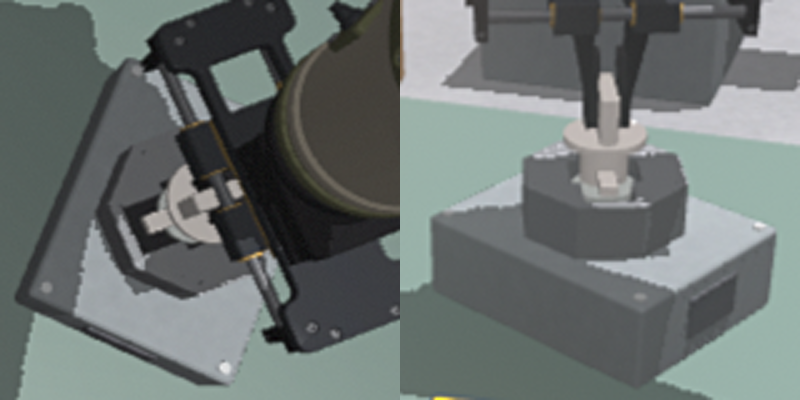

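The lugs are inside the slot, centred in both views. I'll push down to about 25 mm below the rim.

Request:
arm_command(
  targets=[
    [[-0.0004,0.005,0.0005,0,0,0],[0,0.005,0,0,0,0],[0,0.004,0,0,0,0],[0,0.003,0,0,0,0],[0,0.003,0,0,0,0],[0,0,0,0,0,0],[0,0,0,0,0,0]],
  ],
)

```text
time: 10.93
ee_pos: [0.5221, -0.1993, 0.0921]
eef_rot: [0.697, 0.123, -0.122, -0.696]
ft_force: [-1.8, -0.6, 9.2]
width: 0.0116
```

```bash
python3 - <<'E'
from h import *
s=rep([.5214,-.199,.091],20)
S=cam("side");T=cam("top")
cv2.imwrite("pics/p2.png",np.hstack([overlay(T,[],0,400,180,160),overlay(S,[],0,310,100,150)]))
E
```

```text
t 10.93 pos [ 0.5221 -0.1993  0.0921] jawang 19.95 ydir [ 1.7e-03 -9.0e-04 -1.0e+00] w 0.0116 F [-1.8 -0.6  9.2]
q [ 0.79  0.33 -0.59  1.74  0.2   1.13  0.48]
shift in tool axes mm [-0.6  1.1  0.5]
turn about tool y deg -0.054854936575466695
```

View pics/p2.png

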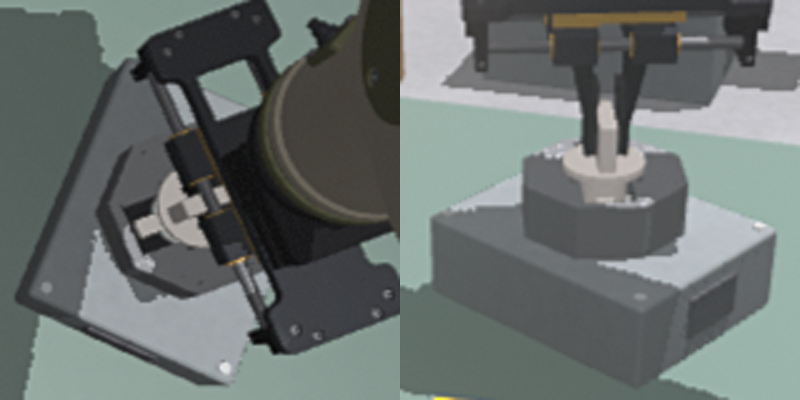

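Request:
arm_command(
  targets=[
    [[-0.0005,0.0015,0.0004,0,0,0],[0,0.001,0,0,0,0],[0,0,0,0,0,0],[0,0,0,0,0,0]],
  ],
)

```text
time: 11.37
ee_pos: [0.5221, -0.1992, 0.09]
eef_rot: [0.697, 0.123, -0.121, -0.696]
ft_force: [0.1, -0.9, 10.1]
width: 0.0116
```

```bash
python3 - <<'E'
from h import *
s=rep([.5214,-.199,.091],20);print(s["torque"])
E
```

```text
t 11.37 pos [ 0.5221 -0.1992  0.09  ] jawang 19.95 ydir [ 0.003  -0.0013 -1.    ] w 0.0116 F [ 0.1 -0.9 10.1]
q [ 0.79  0.33 -0.59  1.75  0.2   1.12  0.48]
shift in tool axes mm [-0.6 -1.   0.4]
turn about tool y deg -0.05365871622181828
[-0.1202936  -0.20719412  0.04750318]
```

Request:
arm_command(
  targets=[
    [[0,0,0,0,5,0],[0,0,0,0,5,0],[0,0,0,0,5,0],[0,0,0,0,5,0],[0,0,0,0,0,0],[0,0,0,0,0,0]],
  ],
)

```text
time: 11.87
ee_pos: [0.5219, -0.1992, 0.0901]
eef_rot: [0.708, 0.0, 0.001, -0.707]
ft_force: [-0.6, 0.7, 10.9]
width: 0.0117
```

```bash
python3 - <<'E'
from h import *
s=rep([.5214,-.199,.090],-68);print(s["torque"])
S=cam("side");T=cam("top")
cv2.imwrite("pics/p3.png",np.hstack([overlay(T,[],0,400,180,160),overlay(S,[],0,310,100,150)]))
E
```

```text
t 11.87 pos [ 0.5219 -0.1992  0.0901] jawang -0.09 ydir [ 0.0026 -0.0014 -1.    ] w 0.0117 F [-0.6  0.7 10.9]
q [ 0.74  0.32 -0.54  1.75  0.18  1.12  0.14]
shift in tool axes mm [-0.5  0.   0.2]
turn about tool y deg 67.9083022706832
[-0.01342552 -0.08071376 -0.10508887]
```

View pics/p3.png

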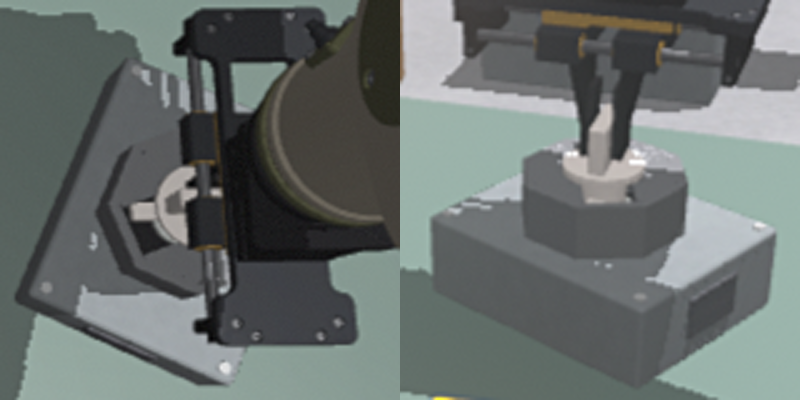

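Request:
arm_command(
  targets=[
    [[0,0,0,0,6,0],[0,0,0,0,6,0],[0,0,0,0,6,0],[0,0,0,0,6,0],[0,0,0,0,6,0],[0,0,0,0,0,0],[0,0,0,0,0,0]],
  ],
)

```text
time: 12.55
ee_pos: [0.5219, -0.1991, 0.0901]
eef_rot: [0.683, -0.183, 0.185, -0.683]
ft_force: [-1.0, -0.6, 10.7]
width: 0.0119
```

```bash
python3 - <<'E'
from h import *
s=rep([.5214,-.199,.090],-68);print(s["torque"])
S=cam("side");T=cam("top")
cv2.imwrite("pics/p4.png",np.hstack([overlay(T,[],0,400,180,160),overlay(S,[],0,310,100,150)]))
E
```

```text
t 12.55 pos [ 0.5219 -0.1991  0.0901] jawang -30.1 ydir [ 0.0027 -0.0013 -1.    ] w 0.0119 F [-1.  -0.6 10.7]
q [ 0.68  0.31 -0.46  1.75  0.15  1.11 -0.36]
shift in tool axes mm [-0.5  0.1 -0.2]
turn about tool y deg 37.90339816657124
[-0.02823489 -0.00267962 -0.08361651]
```

View pics/p4.png

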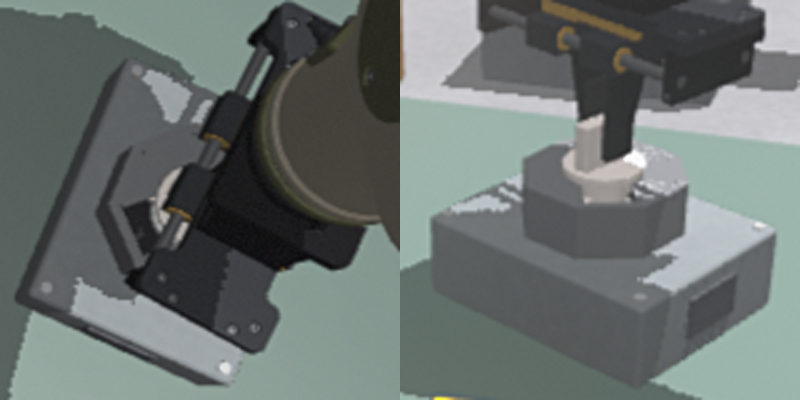

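It's turning freely under the ridge (50° so far). I'll finish to about 88°.

Request:
arm_command(
  targets=[
    [[0,0,0,0,6,0],[0,0,0,0,6,0],[0,0,0,0,6,0],[0,0,0,0,6,0],[0,0,0,0,6,0],[0,0,0,0,5,0],[0,0,0,0,3,0],[0,0,0,0,0,0],[0,0,0,0,0,0]],
  ],
)

```text
time: 13.4
ee_pos: [0.522, -0.1991, 0.0901]
eef_rot: [-0.586, 0.395, -0.397, 0.586]
ft_force: [0.6, -0.4, 10.9]
width: 0.0116
```

```bash
python3 - <<'E'
from h import *
s=rep([.5214,-.199,.090],-68);print(s["torque"])
S=cam("side");T=cam("top")
p=s["ee_pos"]
D=[pose(rect(.023,.006,.066),.5214,-.199,np.radians(-158))+[0,0,p[2]-.0162]]
cv2.imwrite("pics/p5.png",np.hstack([overlay(T,D,0,400,180,160),overlay(S,D,0,310,100,150)]))
E
```

```text
t 13.4 pos [ 0.522  -0.1991  0.0901] jawang -68.08 ydir [ 0.0028 -0.0012 -1.    ] w 0.0116 F [ 0.6 -0.4 10.9]
q [ 0.6   0.3  -0.37  1.76  0.12  1.11 -1.  ]
shift in tool axes mm [-0.3  0.1 -0.5]
turn about tool y deg -0.07513727443695473
[-0.03104454 -0.03102112 -0.09129314]
```

View pics/p5.png

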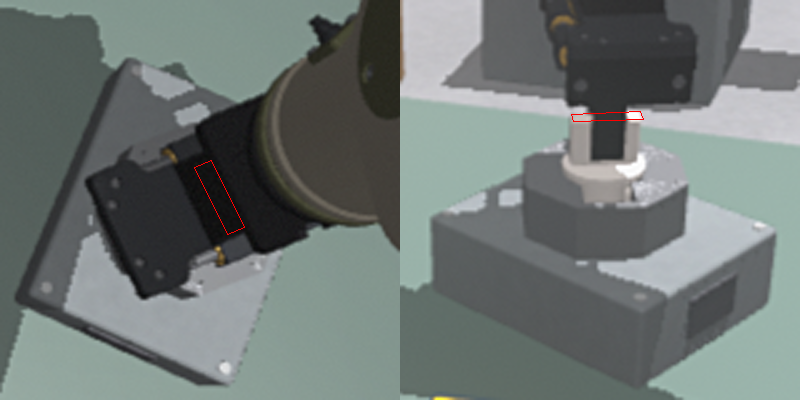

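The turn is 88°, and the bar matches the overlay in the side view. I'll ease up with the spring into the pockets, then open.

Request:
arm_command(
  targets=[
    [[0,-0.002,0,0,0,0],[0,-0.002,0,0,0,0],[0,-0.001,0,0,0,0],[0,-0.001,0,0,0,0],[0,0,0,0,0,0],[0,0,0,0,0,0]],
  ],
)

```text
time: 14.0
ee_pos: [0.5218, -0.1991, 0.0957]
eef_rot: [-0.586, 0.395, -0.397, 0.586]
ft_force: [2.0, -0.2, 7.0]
width: 0.0116
```

```bash
python3 - <<'E'
from h import *
s=rep();print(s["torque"])
E
```

```text
t 14.0 pos [ 0.5218 -0.1991  0.0957] jawang -68.05 ydir [ 0.0026 -0.001  -1.    ] w 0.0116 F [ 2.  -0.2  7. ]
q [ 0.6   0.29 -0.37  1.75  0.12  1.12 -0.99]
[-0.08286383 -0.33424852 -0.0333255 ]
```

Request:
arm_command(
  targets=[
    [[0,-0.001,0,0,0,0],[0,0,0,0,0,0],[0,0,0,0,0,0]],
  ],
)

```text
time: 14.25
ee_pos: [0.5219, -0.1991, 0.0967]
eef_rot: [-0.586, 0.395, -0.397, 0.586]
ft_force: [1.7, 0.1, 6.6]
width: 0.0121
```

Request:
arm_command(
  targets=[
    [[0,0,0,0,0,0],[0,0,0,0,0,0],[0,0,0,0,0,0],[0,0,0,0,0,0],[0,0,0,0,0,0],[0,0,0,0,0,0],[0,0,0,0,0,0],[0,0,0,0,0,0]],
  ],
  hand=0.6,
  grip_force=3,
)

```text
time: 14.92
ee_pos: [0.5206, -0.1988, 0.0957]
eef_rot: [0.586, -0.396, 0.396, -0.586]
ft_force: [0.2, 0.2, 0.5]
width: 0.0505
```

```bash
python3 - <<'E'
from h import *
s=rep();print(s["torque"])
S=cam("side");T=cam("top")
D=[pose(C,.5214,-.199,np.radians(-160))+[0,0,.082] for C in(rect(.023,.006,.066),circ(.028,.033))]
cv2.imwrite("pics/p6.png",np.hstack([overlay(S,[],0,310,100,150),overlay(S,D,0,310,100,150)]))
E
```

```text
t 14.92 pos [ 0.5206 -0.1988  0.0957] jawang -68.05 ydir [-0.e+00 -1.e-04 -1.e+00] w 0.0505 F [0.2 0.2 0.5]
q [ 0.6   0.29 -0.37  1.75  0.12  1.12 -0.99]
[ 0.0028247  -0.00211625  0.02010971]
```

View pics/p6.png

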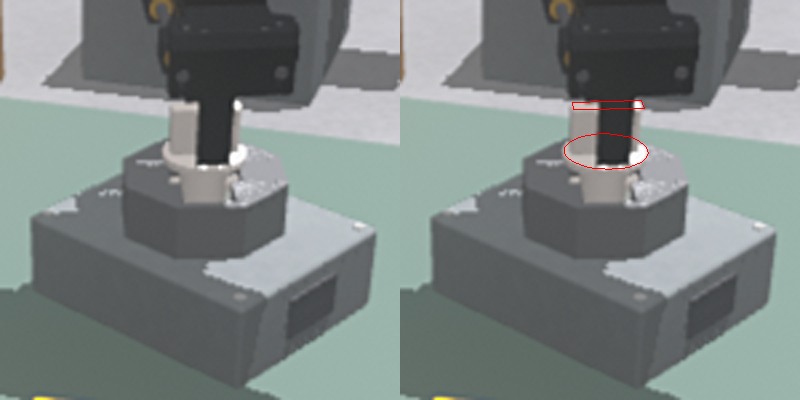

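It's released, with no force left on the wrist. I'll retreat up and then to the side to inspect.

Request:
arm_command(
  targets=[
    [[0,-0.008,0,0,0,0],[0,-0.015,0,0,0,0],[0,-0.025,0,0,0,0],[0,-0.025,0,0,0,0],[0,-0.025,0,0,0,0],[0,-0.025,0,0,0,0],[0.025,0,-0.01,0,0,0],[0.03,0,-0.015,0,0,0],[0.03,0,-0.015,0,0,0],[0.03,0,-0.015,0,0,0],[0.03,0,-0.015,0,0,0],[0.025,0,-0.01,0,0,0]],
  ],
)

```text
time: 16.02
ee_pos: [0.5088, -0.3894, 0.2195]
eef_rot: [0.586, -0.396, 0.396, -0.585]
ft_force: [0.9, -0.2, 0.1]
width: 0.0523
```

```bash
python3 - <<'E'
from h import *
s=rep()
S=cam("side");T=cam("top")
D=[pose(C,.5214,-.199,np.radians(-160))+[0,0,.082] for C in(rect(.023,.006,.066),circ(.028,.033))]
cv2.imwrite("pics/p7.png",np.hstack([overlay(T,[],0,420,200,120),overlay(T,D,0,420,200,120)]))
cv2.imwrite("pics/p8.png",np.hstack([overlay(S,D,0,330,120,100),cv2.resize(T["pixels"],(400,300))[:400] if 0 else cv2.copyMakeBorder(cv2.resize(T["pixels"],(400,300)),0,100,0,0,0)]))
E
```

```text
t 16.02 pos [ 0.5088 -0.3894  0.2195] jawang -68.17 ydir [-1.0e-04 -1.2e-03 -1.0e+00] w 0.0523 F [ 0.9 -0.2  0.1]
q [ 0.78  0.37 -0.26  1.37  0.1   1.41 -0.67]
```

View pics/p7.png

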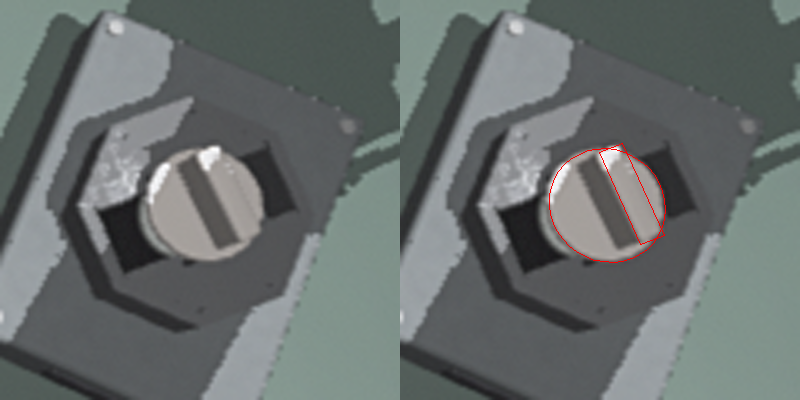

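View pics/p8.png

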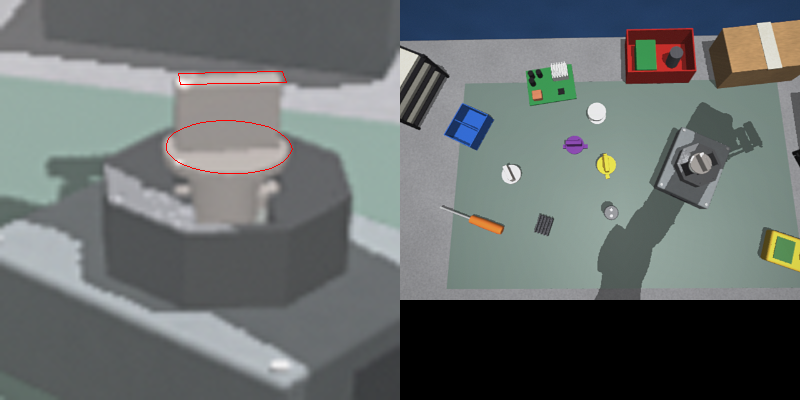

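```bash
python3 - <<'E'
from h import *
S=cam("side")
cv2.imwrite("pics/p9.png",cv2.resize(S["pixels"][130:200,350:430],(800,600) if 0 else (685,600),interpolation=cv2.INTER_CUBIC))
# height from bar top in side view: expected rows for underside depth
for d in(10,18,24):
    print(d,proj(S,pose(rect(.023,.006,.066),.5214,-.199,np.radians(-160))[:4]+[0,0,.1-d/1000]).round(1).tolist())
E
```

```text
10 [[400.5, 133.0], [374.3, 133.6], [374.8, 136.3], [401.3, 135.7]]
18 [[400.2, 137.3], [374.2, 137.9], [374.7, 140.6], [401.0, 140.0]]
24 [[400.0, 140.5], [374.1, 141.0], [374.6, 143.8], [400.9, 143.2]]
```

View pics/p9.png

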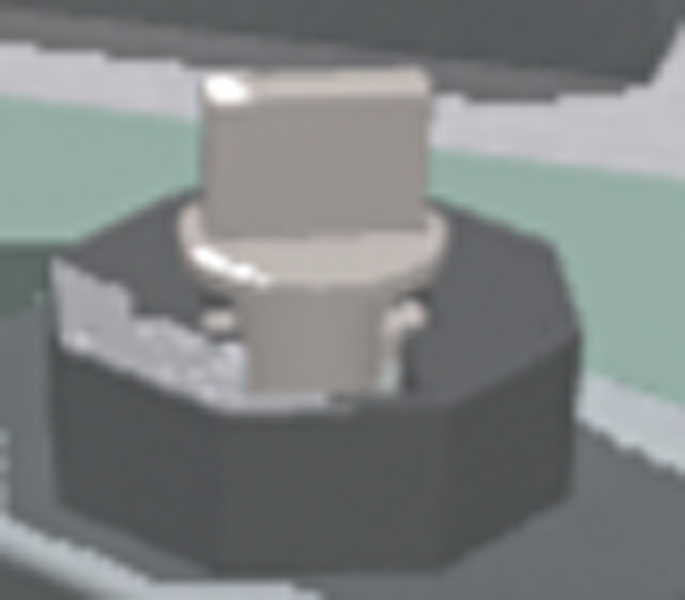

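```bash
python3 -c "
from bench import r
print(r.close_job())"
```

```text
the job is handed in; nothing more can be done
None
```

The white lugged cartridge is in the extractor port and locked, and I handed the job in at about 16 s; the hand-in gives no verdict. I set its lugs into the slots, pushed down, turned it 88° clockwise, eased up with the spring and let go.

**Final checks:**
- **Seating:** in both cameras the cartridge matches the model 18 mm below the rim, within about 1–2 mm. Its bar lies across the slots, along the extractor's y. I did not tug it to test the lock.
- **Clearance:** the gripper is well clear and the wrist force is near zero.
- **Look-alikes:** the white cover and the purple and yellow pieces still appear where they stood.

**What disagreed:**
- **Fingertip height:** the pictures showed the fingertips about 21 mm above the reported TCP. A gentle test close confirmed this, because the jaws passed inside the flange's 56 mm. I set the grasp height from the pictures.
- **Push depth:** while pushing, the spring force gave a depth about 2 mm less than the position reading, 24 mm against 26 mm. Both were beyond the 22 mm needed to turn.

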